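Park the dish cart with its gated castor-lock lever

TASK

Park the dish cart by shifting its castor-lock lever from the rear left slot of the H-shaped gate (free rolling, green mark) into the third slot, front right (everything locked, red mark): push the knob forward to the cross channel, across to the right, then forward until it is fully home, and leave it there. Push it with the fingertips or the outside of the fingers, never gripping it between them. Leave the green cup, the glass bowl and the pitcher lid on the deck where they are, neither shoved nor lifted.

Things in the scene. Friction and masses are not known exactly. Their poses are not given: they have to be found in the camera images.
- cart: Steel cart, placed and yawed (to 0.2 rad) anew each time; it does not roll under a push. Origin: middle of its deck's surface (z = 0; 800 by 600 mm, 22 mm lip). x = forward, away from the robot; y = left. A push bar runs across at x = -425 mm, its top 102 mm up. A grey dish rack fills x = -60 to 360, y = 10 to 280 mm, 120 mm tall, two plates in it 205 mm.
- gate (a point): Centre of the top of the aluminium H-gate plate (130 by 110 mm), 50 mm above the deck; axes as the cart's (x forward, y left). Two lanes along x, 18 mm left and right of it, are joined mid-way by a cross channel 21 mm wide with rounded corners; the stalk is 12 mm thick. Slots: first = front left (yellow mark), second = rear left (green), third = front right (red), fourth = rear right (white).
- knob (a point): Centre of the round black knob (44 mm across, 41 mm tall) on the lever's 12 mm stalk. The lever turns about a pivot 110 mm below the point gate; the knob's centre is 205 mm from the pivot, so about 95 mm above the plate when upright. In the end of a slot it stands about 51 mm ahead of or behind the gate's centre, in a lane about 34 mm left or right of it.
- selector_fore (a joint): Lever angle fore and aft, rad: 0 = in line with the cross channel, +0.25 = stop at a front slot's end, -0.25 = stop at a rear slot's end. It starts in the rear left slot, at -0.25 to -0.12. Friction holds it where it is left; moving it takes 2 to 3 N at the knob.
- selector_across (a joint): Lever angle across, rad: -0.165 = left lane (start), +0.165 = right lane (stops at both). It can change only while selector_fore is within about 0.04 of 0. Friction as for selector_fore.
- cup: Green melamine cup, 78 mm across the rim, 85 mm tall, 0.11 kg, upright on the deck left or right of the gate. Origin: centre of its underside.
- bowl: Clear glass bowl, 120 mm across, 55 mm tall, 0.25 kg, on the deck ahead of the gate. Origin: centre of its underside.
- pitcher_lid: Blue plastic pitcher lid, 90 mm disc with a short knob, 32 mm tall, 0.06 kg, on the deck left or right of the gate. Origin: centre of its underside.

How it is judged:
By the outcome, as a careful person would: the job done as asked, in the order asked, and still so for the second after the job is handed in, with the robot touching nothing.
It also fails if it takes over 51 s, if anything falls off the work surface, if the arm or the gripper's body presses on something with over 40 N, if the wrist force passes 120 N, or if a joint passes its speed limit or range.

ROBOT

A 6-joint arm with a two-finger parallel gripper is mounted at the origin on the work surface. World frame = base frame: x ahead of the robot, y to its left, z up, the work surface at z = 0. Lengths are in m, angles in rad, forces in N, time in s.
With the tool pointing down it reaches from about 0.375 to 0.975 m from the base axis. Payload 3.8 kg.
Tool frame: the origin (TCP) lies at the very end of the fingers, on their centre line; the grasp point (between the pads) lies 19 mm behind it; z points along the fingers, y is the line along which they close (so a half turn about z gives the same grasp; the last joint's range is limited). The gripper opens to 85 mm and grips with 20 to 120 N. Pads are 22 mm wide; open, the fingers measure 114 mm over their backs; the gripper's body (76 mm by 85 mm) begins 54 mm behind the grasp point. The pads swing forward as they close: fully open they stand 13 mm farther back than shut.
Start: joints at [1.074, 0.264, 1.604, -0, 1.274, -0.037], TCP at [0.3, 0.605, 0.231] pointing down, gripper open.
Joint ranges: [-2.63, 2.63], [-0.94, 2.18], [0.31, 2.57], [-1.31, 4.45], [0, 2.66], [-2.55, 2.55]. Speed limits (rad/s): [2.57, 2.57, 3.14, 3.14, 3.14, 3.14].

INTERFACE

Orientations are given as a rotation vector (axis times angle).
In Python, from workcell import * gives the robot as it stands.
- The arm moves only by the shell command python3 -m crank 'ROWS' [OPENING] [FORCE]. ROWS is JSON, a list that holds one entry, the list of rows, each a list of 6 numbers: the shift along the tool's x, y, z in cm, then the turn, a rotation vector about the tool's x, y, z in rad. In form: [[[dx, dy, dz, ax, ay, az], ...]]. A call has 1 to 8 rows; each row shifts and turns the commanded pose from where the row before left it, along the tool's axes as they then stand; what a row does not reach is not made up. A row lasts 1/12 s, in which the tool goes at most 41.7 mm and 7.16 degrees, less where a joint would pass 70% of its speed; a pose out of reach is approached as far as the arm can. A call with a gripper value outside its range is refused whole. OPENING is the finger opening in cm, from 0 to 8.54, set as the call begins (- or left out, the last holds). The fingers move at their own pace and stop on an object; FORCE is the grip in N (left out, the last holds). Time passes only in rows, so rows that do not move let the fingers close. It gives the time, the measured TCP pose, the force, the opening and the grip force at its end, in the units of the state.
- read_state(): the state, without advancing time (a new reading comes with each control period).
- read_camera(name): name is "scene" or "top"; returns the picture (420x560x3 uint8, blue, green, red); there is no depth.
- camera_model(name): a dict with "camera_matrix" (3x3 intrinsics, pixels), "R" (3x3) and "t" (3): a world point X has camera coordinates R X + t. Camera axes: x right, y down, z forward; pixel columns grow to the right and rows downward; lengths in m; the calibration is good to about 2 mm. A picture is of the moment at which its call begins. camera_model takes no time and is no camera call.
- finish_job(): hands the job in; it is judged then, once.
The state is a dict: "time": time; "q": joint angles; "joint_vel": joint speeds; "joint_torque": joint torques, N m; "tool_pos": TCP position; "tcp_rot": TCP orientation; "wrist_force": force on the tool from outside, world axes, zero at the start; "torque": the same for the moment, N m; "width": opening from 0.0 (shut) to 1.0 (fully open); "grip_force": force on a finger pad.
Only numpy, scipy, OpenCV 4.12 (cv2) and the standard library are available. Lean on these libraries where they do the work, as an engineer would, in place of code of your own. Each camera call takes 0.05 s, during which the arm holds its last target. There are 200 camera calls.

## Working session

There is one attempt and no reset: what is moved stays moved. The work goes in short steps, Python scripts to look and compute and a shell command to move; the robot and the scene stay as the last step left them, time stands still between calls to the robot, and variables do not carry over. Pictures are saved under pics/ and viewed, at most 10 in all, crops included, and the job is handed in when it is done.

```bash
mkdir -p pics
python3 - <<'E'
from workcell import *
import cv2,numpy as np
for n in("scene","top"):
    cv2.imwrite(f"pics/{n}0.png",read_camera(n)); m=camera_model(n)
    R,t=np.array(m["R"]),np.array(m["t"]); print(n,np.round(m["camera_matrix"],1).tolist(),np.round(-R.T@t,3),np.round(R,2).tolist())
s=read_state();print(s["time"],s["tool_pos"],s["tcp_rot"],s["width"])
E
```

```text
scene [[484.2, 0.0, 284.9], [0.0, 484.2, 205.8], [0.0, 0.0, 1.0]] [ 1.07  -0.344  0.704] [[0.48, 0.88, -0.01], [0.66, -0.37, -0.66], [-0.58, 0.31, -0.76]]
top [[426.9, 0.0, 278.1], [0.0, 426.9, 209.1], [0.0, 0.0, 1.0]] [ 0.583 -0.117  0.768] [[-0.02, -1.0, -0.02], [-1.0, 0.02, -0.08], [0.08, 0.02, -1.0]]
0.1 [0.29922896 0.60429386 0.23004637] [-0.71583741 -3.05836991  0.0031582 ] 0.9987997854049483
```

View pics/scene0.png

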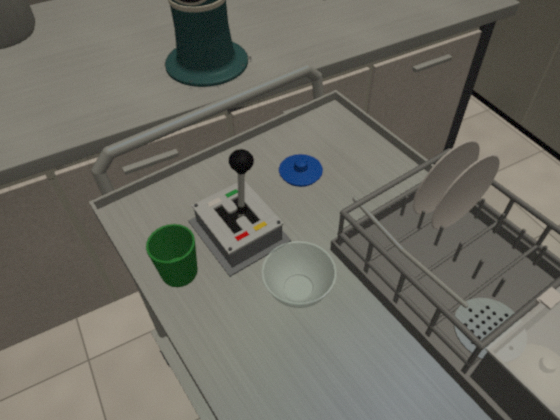

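View pics/top0.png

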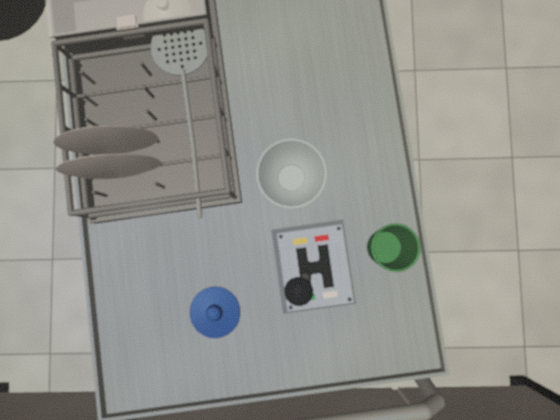

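The scene view shows the knob at about (241,161), the gate at (240,222), the cup at (172,255), the bowl at (298,275) and the lid at (301,170). The top view shows the knob at (299,291), the gate at (315,267), the bowl at (291,173), the cup at (394,247) and the lid at (215,312).

```bash
cat > h.py <<'E'
from workcell import *
import cv2,numpy as np
M={n:{k:np.array(v) for k,v in camera_model(n).items() if k in("camera_matrix","R","t")} for n in("scene","top")}
def P(n): m=M[n]; return m["camera_matrix"]@np.c_[m["R"],m["t"].reshape(3)]
def tri(s,t):
    X=cv2.triangulatePoints(P("scene"),P("top"),np.float64(s).reshape(2,1),np.float64(t).reshape(2,1))[:,0]; return X[:3]/X[3]
def ray(n,uv,z):
    m=M[n]; c=-m["R"].T@m["t"].reshape(3); d=m["R"].T@np.linalg.solve(m["camera_matrix"],np.array([*uv,1.])); return c+d*(z-c[2])/d[2]
def cen(im,f):
    hsv=cv2.cvtColor(im,cv2.COLOR_BGR2HSV); n,l,s,c=cv2.connectedComponentsWithStats(f(hsv,im).astype(np.uint8))
    return sorted([(int(s[i,4]),np.round(c[i],1).tolist()) for i in range(1,n) if s[i,4]>12],reverse=True)[:4]
E
python3 - <<'E'
from h import *
S=cv2.imread("pics/scene0.png");T=cv2.imread("pics/top0.png")
red=lambda h,i:(h[...,1]>150)&((h[...,0]<8)|(h[...,0]>172))&(h[...,2]>80)
yel=lambda h,i:(h[...,1]>120)&(h[...,0]>18)&(h[...,0]<32)&(h[...,2]>80)
blk=lambda h,i:(i.max(2)<45)
r={}
for k,f in dict(red=red,yel=yel,blk=blk).items():
    a,b=cen(S,f),cen(T,f); print(k,a,b)
    if k!='blk': print(tri(a[0][1],b[0][1]).round(4))
print("knob",tri((241,161),(299,291)).round(4))
print("lid",tri((301,162),(214,313)).round(4))
cv2.imwrite("pics/c.png",np.hstack([cv2.resize(S[140:280,180:310],None,fx=3,fy=3,interpolation=2),cv2.resize(T[210:350,250:380],None,fx=3,fy=3,interpolation=2)]))
E
```

```text
red [(48, [241.6, 235.5])] [(32, [321.2, 237.7])]
[ 0.5935 -0.1743  0.0515]
yel [(55, [259.7, 225.6])] [(24, [299.9, 240.6])]
[ 0.5895 -0.1383  0.0521]
blk [(3043, [202.2, 38.9]), (1581, [484.7, 94.2]), (667, [521.6, 404.1]), (454, [236.0, 215.9])] [(340, [536.4, 388.0]), (17, [3.8, 387.6]), (15, [306.9, 298.0])]
knob [ 0.516  -0.1321  0.1411]
lid [0.4705 0.0109 0.0335]
```

View pics/c.png

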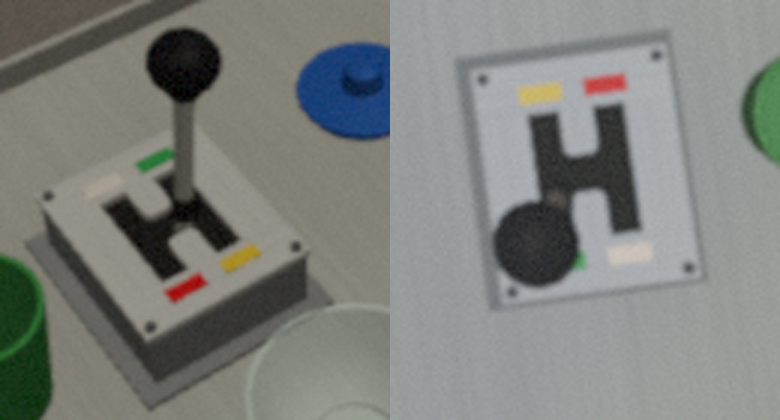

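Run:
```python
from h import *
C=np.array([ray("top",p,.05)for p in[(281,236.3),(338.7,228.3),(349.3,299.3),(291,307.7)]])
g=C.mean(0); print("gate",g.round(4)); f=(C[0]+C[1]-C[2]-C[3])/2; l=(C[0]+C[3]-C[1]-C[2])/2
print(np.linalg.norm(f),np.linalg.norm(l),"yaw",np.arctan2(f[1],f[0]),np.arctan2(-l[0],l[1]))
y=(np.arctan2(f[1],f[0])+np.arctan2(-l[0],l[1]))/2
Rz=np.array([[np.cos(y),np.sin(y)],[-np.sin(y),np.cos(y)]])
for n,p in dict(knob=tri((241,160.7),(298.7,291)),bowl=ray("top",(291,173),.055),cup=ray("top",(397,248),.085),lid=ray("top",(215,312),.01)).items(): print(n,p.round(3),"in gate frame",(Rz@(p-g)[:2]).round(3))
from scipy.spatial.transform import Rotation as R
s=read_state();r=R.from_rotvec(s["tcp_rot"]).as_matrix();print(r.round(3),s["tool_pos"],s["q"])
print("axes fwd",np.cos(y),np.sin(y),"y",y)
```

```text
gate [ 0.5439 -0.1627  0.05  ]
0.11873903627550632 0.09749982614275154 yaw 0.11877330243114943 0.12165561972437518
knob [ 0.516 -0.132  0.142] in gate frame [-0.024  0.034]
bowl [ 0.703 -0.126  0.055] in gate frame [0.163 0.017]
cup [ 0.574 -0.291  0.085] in gate frame [ 0.015 -0.131]
lid [0.468 0.012 0.01 ] in gate frame [-0.055  0.182]
[[-0.896  0.444 -0.001]
 [ 0.444  0.896 -0.002]
 [ 0.    -0.002 -1.   ]] [0.29922896 0.60429386 0.23004637] [ 1.07407747e+00  2.64706310e-01  1.60527624e+00  1.47172465e-05
  1.27369864e+00 -3.68841278e-02]
axes fwd 0.9927829394136679 0.11992512334434924 y 0.1202144610777623
```

```bash
python3 -m crank '[[[-2.2,-2.8,0,0,0,0],[-2.2,-2.8,0,0,0,0],[-2.2,-2.8,0,0,0,0],[-2.2,-2.8,0,0,0,0],[-2.2,-2.8,0,0,0,0],[-2.2,-2.8,0,0,0,0],[-2.2,-2.8,0,0,0,0],[-2.2,-2.8,0,0,0,0]]]' 0
python3 -m crank '[[[-2.2,-2.8,0,0,0,0],[-2.2,-2.8,0,0,0,0],[-2.2,-2.8,0,0,0,0],[-2.2,-2.8,0,0,0,0],[-2.2,-2.8,0,0,0,0],[-2.2,-2.8,0,0,0,0],[-2.2,-2.8,0,0,0,0],[-2.2,-2.8,0,0,0,0]]]'
python3 -m crank '[[[0,0,0,0,0,0.12],[0,0,0,0,0,0.12],[0,0,0,0,0,0.12],[0,0,0,0,0,0.12],[0,0,0,0,0,0.12],[0,0,0,0,0,0.12],[0,0,0,0,0,0.12],[0,0,0,0,0,0.12]]]'
cat > st.py <<'E'
from h import *
import sys
from scipy.spatial.transform import Rotation as R
g=np.array([.5439,-.1627,.05]);y=.1202;A=np.array([[np.cos(y),np.sin(y),0],[-np.sin(y),np.cos(y),0],[0,0,1]])
s=read_state();r=A@R.from_rotvec(s["tcp_rot"]).as_matrix()
p=A@(s["tool_pos"]-g);print("t",s["time"],"tcp gate-frame",p.round(4),"F",(A@s["wrist_force"]).round(1),"q",np.round(s["q"],2));print(r.round(3))
if len(sys.argv)>3:
    d=np.array(list(map(float,sys.argv[1:4])))-p; print("tool shift cm",(r.T@d*100).round(2))
E
python3 st.py -.085 .034 .15
```

```text
time: 0.77
tool_pos: [0.3575, 0.3242, 0.2308]
tcp_rot: [-0.715, -3.059, 0.001]
wrist_force: [1.0, -0.5, 0.7]
width: -0.0
grip_force: 0.0
time: 1.43
tool_pos: [0.4158, 0.0455, 0.2311]
tcp_rot: [-0.716, -3.059, -0.0]
wrist_force: [0.9, 1.0, -0.6]
width: -0.0
grip_force: 0.0
time: 2.1
tool_pos: [0.4157, 0.0472, 0.2308]
tcp_rot: [-2.054, -2.376, 0.001]
wrist_force: [0.4, 0.0, -0.2]
width: -0.003
grip_force: 0.0
t 2.1 tcp gate-frame [-0.1021  0.2237  0.1808] F [ 0.4 -0.  -0.2] q [ 0.05 -0.24  2.11  0.    1.27 -0.09]
[[-0.025  1.    -0.001]
 [ 1.     0.025  0.   ]
 [ 0.    -0.001 -1.   ]]
tool shift cm [-19.01   1.24   3.08]
```

```bash
python3 -m crank '[[[-3.2,0.1,0,0,0,0.025],[-3.2,0.2,0,0,0,0],[-3.2,0.2,0,0,0,0],[-3.2,0.2,0,0,0,0],[-3.1,0.2,0,0,0,0],[-3.1,0.2,0,0,0,0],[0,0,0,0,0,0],[0,0,0,0,0,0]]]'
python3 -m crank '[[[0,0,2.5,0,0,0],[0,0,2.5,0,0,0],[0,0,2.5,0,0,0],[0,0,2.4,0,0,0],[0,0,0,0,0,0]]]'
python3 st.py -.036 .034 .082
```

```text
time: 2.77
tool_pos: [0.4514, -0.1409, 0.2307]
tcp_rot: [-2.08, -2.352, 0.0]
wrist_force: [0.2, 0.5, 0.1]
width: -0.003
grip_force: 0.0
time: 3.18
tool_pos: [0.4472, -0.1369, 0.127]
tcp_rot: [-2.069, -2.351, 0.005]
wrist_force: [-1.1, 1.0, -0.5]
width: 0.002
grip_force: 0.0
t 3.1833 tcp gate-frame [-0.0929  0.0372  0.077 ] F [-0.9  1.2 -0.5] q [-0.35 -0.03  2.14  0.    1.05 -0.48]
[[-0.007  1.    -0.009]
 [ 1.     0.007  0.005]
 [ 0.005 -0.009 -1.   ]]
tool shift cm [-0.36  5.68 -0.56]
```

```bash
python3 -m crank '[[[-0.3,1,-0.4,0,0,0],[0,1,0,0,0,0],[0,1,0,0,0,0],[0,0.8,0,0,0,0],[0,0.7,0,0,0,0],[0,0.6,0,0,0,0],[0,0.5,0,0,0,0],[0,0,0,0,0,0]]]'
python3 st.py -.036 .034 .082
cat > look.py <<'E'
from h import *
import sys
S,T=read_camera("scene"),read_camera("top")
cv2.imwrite(f"pics/{sys.argv[1]}.png",np.hstack([cv2.resize(S[120:260,170:300],None,fx=3,fy=3,interpolation=2),cv2.resize(T[210:350,250:380],None,fx=3,fy=3,interpolation=2)]))
E
python3 look.py a
```

```text
time: 3.85
tool_pos: [0.51, -0.1359, 0.1378]
tcp_rot: [2.075, 2.355, 0.002]
wrist_force: [-2.1, -0.9, 1.6]
width: 0.004
grip_force: 1.0
t 3.85 tcp gate-frame [-0.0305  0.0307  0.0878] F [-2.2 -0.6  1.6] q [-0.31  0.06  2.02 -0.    1.06 -0.43]
[[-0.006  1.     0.003]
 [ 1.     0.006 -0.001]
 [-0.001  0.003 -1.   ]]
tool shift cm [ 0.34 -0.55  0.57]
```

View pics/a.png

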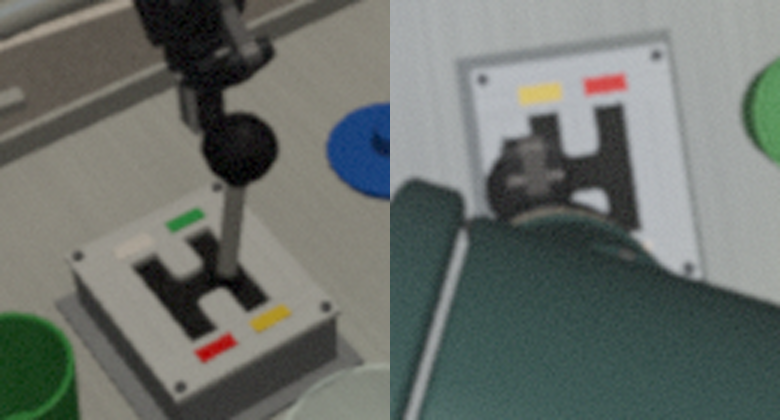

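Run:
```python
from st import *
for uv in[(170+239.5/3,120+148/3)]:
    print("knob",A@(ray("scene",uv,.1425)-g),"stalk",A@(ray("scene",(170+228/3,120+275/3),.05)-g))
print("init check",A@(ray("scene",(241,160.7),.141)-g))
```

```text
t 3.95 tcp gate-frame [-0.032   0.0311  0.0866] F [-0.9  0.1  0.1] q [-0.31  0.06  2.02  0.    1.06 -0.43]
[[-0.006  1.     0.001]
 [ 1.     0.006 -0.   ]
 [-0.     0.001 -1.   ]]
knob [0.00296931 0.03483017 0.0925    ] stalk [6.36006526e-03 1.76599601e-02 4.16333634e-17]
init check [-0.02431109  0.03468023  0.091     ]
```

```bash
python3 -m crank '[[[0,-1.5,0,0,0,0],[0,-1.5,0,0,0,0],[2,0,0,0,0,0],[3,0,0,0,0,0],[1.5,0,0,0,0,0],[0,0,0,0,0,0]]]'
python3 -m crank '[[[0,2,0,0,0,0],[0,2,0,0,0,0],[0,2,0,0,0,0],[0,0,0,0,0,0]]]'
python3 st.py .001 .067 .082
```

```text
time: 4.45
tool_pos: [0.4685, -0.0727, 0.1356]
tcp_rot: [-2.074, -2.357, -0.001]
wrist_force: [0.3, -0.2, -0.4]
width: -0.002
grip_force: 0.0
time: 4.78
tool_pos: [0.5329, -0.0679, 0.1368]
tcp_rot: [2.075, 2.355, 0.003]
wrist_force: [0.4, -0.3, 0.5]
width: 0.001
grip_force: 0.0
t 4.7833 tcp gate-frame [0.0004 0.0955 0.0868] F [ 0.3 -0.3  0.5] q [-0.17  0.08  2.    0.    1.06 -0.3 ]
[[-0.006  1.     0.004]
 [ 1.     0.006 -0.001]
 [-0.001  0.004 -1.   ]]
tool shift cm [-2.85  0.04  0.48]
```

```bash
python3 -m crank '[[[-1.4,0,0.4,0,0,0],[-1.4,0,0,0,0,0],[-1,0,0,0,0,0],[-1,0,0,0,0,0],[-1,0,0,0,0,0],[-1,0,0,0,0,0],[-0.8,0,0,0,0,0],[0,0,0,0,0,0]]]'
python3 st.py .001 0 .082
python3 -m crank '[[[-0.7,0,0,0,0,0],[-0.6,0,0,0,0,0],[-0.5,0,0,0,0,0],[-0.4,0,0,0,0,0],[0,0,0,0,0,0]]]'
python3 st.py .001 0 .082; python3 look.py b
```

```text
time: 5.45
tool_pos: [0.539, -0.1449, 0.1325]
tcp_rot: [2.078, 2.355, -0.001]
wrist_force: [-0.4, 1.1, -0.2]
width: -0.001
grip_force: 0.3
t 5.45 tcp gate-frame [-0.0027  0.0183  0.0825] F [-0.3  1.2 -0.2] q [-0.31  0.13  1.96 -0.    1.06 -0.43]
[[-0.004  1.     0.   ]
 [ 1.     0.004 -0.001]
 [-0.001  0.    -1.   ]]
tool shift cm [-1.83  0.36  0.05]
time: 5.87
tool_pos: [0.5414, -0.1651, 0.1319]
tcp_rot: [-2.077, -2.356, 0.001]
wrist_force: [0.0, 2.6, 0.4]
width: 0.001
grip_force: 1.0
t 5.8667 tcp gate-frame [-0.0028 -0.0021  0.0819] F [0.4 2.6 0.4] q [-0.34  0.14  1.94 -0.    1.06 -0.47]
[[-0.005  1.    -0.001]
 [ 1.     0.005  0.   ]
 [ 0.    -0.001 -1.   ]]
tool shift cm [ 0.2   0.38 -0.01]
```

View pics/b.png

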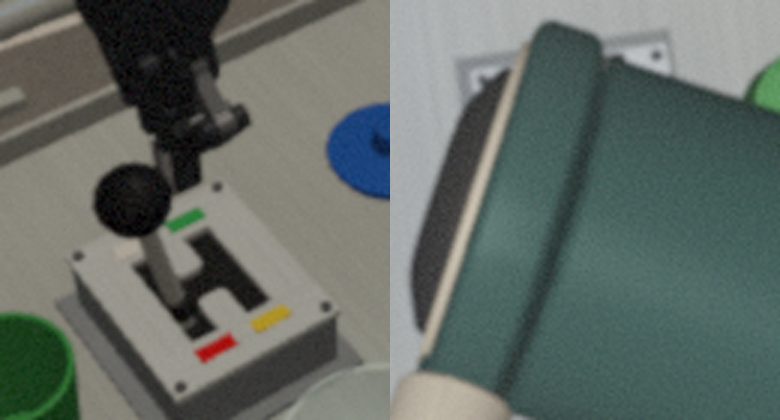

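```bash
python3 -m crank '[[[1.3,0,0,0,0,0],[1.5,0,0,0,0,0],[0,-2,0,0,0,0],[0,-2.5,0,0,0,0],[0,-2.3,0,0,0,0],[0,0,0,0,0,0]]]'
python3 -m crank '[[[-2,0,0,0,0,0],[-2,0,0,0,0,0],[-2,0,0,0,0,0],[0,0,0,0,0,0]]]'
python3 st.py .0145 -.035 .078
```

```text
time: 6.47
tool_pos: [0.4664, -0.1437, 0.1314]
tcp_rot: [-2.074, -2.355, 0.003]
wrist_force: [-0.4, 0.8, 0.1]
width: 0.001
grip_force: 0.0
time: 6.8
tool_pos: [0.4797, -0.2068, 0.1332]
tcp_rot: [2.076, 2.354, -0.0]
wrist_force: [0.2, 0.0, 0.7]
width: -0.0
grip_force: 0.0
t 6.8 tcp gate-frame [-0.069  -0.0361  0.0832] F [ 0.2 -0.   0.7] q [-0.45  0.06  2.03 -0.    1.05 -0.58]
[[-0.005  1.     0.002]
 [ 1.     0.005 -0.003]
 [-0.003  0.002 -1.   ]]
tool shift cm [0.06 8.35 0.53]
```

```bash
python3 -m crank '[[[0,1.2,0.3,0,0,0],[0,1.2,0,0,0,0],[0,1,0,0,0,0],[0,1,0,0,0,0],[0,1,0,0,0,0],[0,1,0,0,0,0],[0,0.8,0,0,0,0],[0,0,0,0,0,0]]]'
python3 st.py .0145 -.035 .078
python3 -m crank '[[[0,0.5,0,0,0,0],[0,0.5,0,0,0,0],[0,0.4,0,0,0,0],[0,0,0,0,0,0]]]'
python3 st.py .0145 -.035 .078; python3 look.py d
```

```text
time: 7.47
tool_pos: [0.5512, -0.1953, 0.1289]
tcp_rot: [-2.076, -2.358, -0.001]
wrist_force: [-1.2, -0.9, -0.9]
width: 0.001
grip_force: 0.4
t 7.4667 tcp gate-frame [ 0.0033 -0.0332  0.0789] F [-1.3 -0.8 -0.9] q [-0.38  0.18  1.9   0.    1.06 -0.51]
[[-0.007  1.     0.   ]
 [ 1.     0.007  0.   ]
 [ 0.     0.    -1.   ]]
tool shift cm [-0.19  1.12  0.09]
time: 7.8
tool_pos: [0.564, -0.1942, 0.1293]
tcp_rot: [2.077, 2.357, 0.0]
wrist_force: [-1.5, 1.1, -1.1]
width: -0.001
grip_force: 0.6
t 7.8 tcp gate-frame [ 0.0162 -0.0337  0.0793] F [-1.4  1.3 -1.1] q [-0.37  0.2   1.88  0.    1.06 -0.5 ]
[[-0.006  1.     0.   ]
 [ 1.     0.006 -0.   ]
 [-0.     0.    -1.   ]]
tool shift cm [-0.13 -0.17  0.13]
```

View pics/d.png

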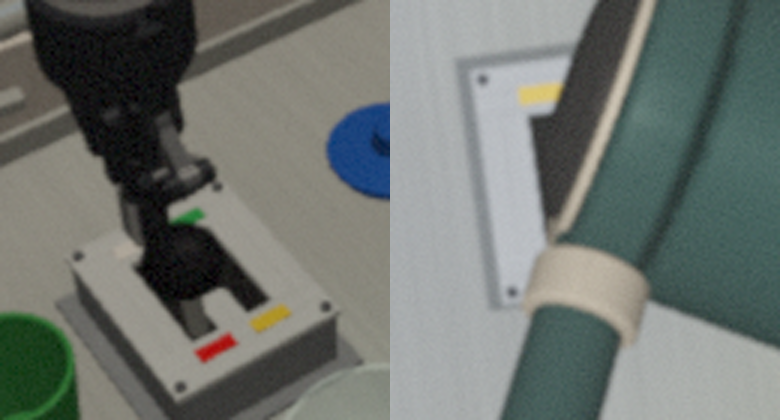

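```bash
python3 -m crank '[[[0,0.4,0,0,0,0],[0,0.3,0,0,0,0],[0,0,0,0,0,0]]]'
python3 st.py
python3 -m crank '[[[0,0.3,0,0,0,0],[0,0.3,0,0,0,0],[0,0,0,0,0,0]]]'
python3 st.py
```

```text
time: 8.15
tool_pos: [0.57, -0.1933, 0.129]
tcp_rot: [-2.076, -2.356, 0.002]
wrist_force: [-2.2, -1.2, -0.8]
width: -0.004
grip_force: 1.8
t 8.15 tcp gate-frame [ 0.0222 -0.0335  0.079 ] F [-2.4 -0.9 -0.8] q [-0.37  0.21  1.87 -0.    1.07 -0.49]
[[-0.006  1.    -0.002]
 [ 1.     0.006  0.   ]
 [ 0.    -0.002 -1.   ]]
time: 8.4
tool_pos: [0.5748, -0.1924, 0.1282]
tcp_rot: [-2.075, -2.354, 0.004]
wrist_force: [-6.4, -1.6, 0.5]
width: 0.004
grip_force: 3.1
t 8.4 tcp gate-frame [ 0.0271 -0.0332  0.0782] F [-6.5 -0.8  0.5] q [-0.36  0.22  1.86 -0.    1.07 -0.49]
[[-0.006  1.    -0.004]
 [ 1.     0.006  0.001]
 [ 0.001 -0.004 -1.   ]]
```

Resistance is rising as the lever nears the stop, so I push a little more.

```bash
python3 -m crank '[[[0,0.3,0,0,0,0],[0,0.3,0,0,0,0],[0,0,0,0,0,0],[0,0,0,0,0,0]]]'
python3 st.py
```

```text
time: 8.73
tool_pos: [0.579, -0.1916, 0.1274]
tcp_rot: [-2.072, -2.352, 0.007]
wrist_force: [-9.6, -1.6, -1.2]
width: -0.0
grip_force: 4.2
t 8.7333 tcp gate-frame [ 0.0314 -0.0329  0.0774] F [-9.7 -0.4 -1.2] q [-0.36  0.23  1.84 -0.    1.07 -0.48]
[[-0.006  1.    -0.008]
 [ 1.     0.006  0.002]
 [ 0.002 -0.008 -1.   ]]
```

```bash
python3 -m crank '[[[0,0.4,0,0,0,0],[0,0.3,0,0,0,0],[0,0,0,0,0,0],[0,0,0,0,0,0]]]'
python3 st.py
python3 -m crank '[[[0,-2,0,0,0,0],[0,-2.5,0,0,0,0],[0,-2.5,-1,0,0,0],[0,0,-3,0,0,0],[0,0,-3,0,0,0],[0,0,-3,0,0,0],[0,0,0,0,0,0]]]'
python3 -m crank '[[[3,0,0,0,0,0],[3.2,0,0,0,0,0],[3.2,0,0,0,0,0],[3.2,0,0,0,0,0],[3.2,0,0,0,0,0],[3.2,0,0,0,0,0],[3,0,0,0,0,0],[0,0,0,0,0,0]]]'
python3 look.py e
```

```text
time: 9.07
tool_pos: [0.5841, -0.1906, 0.1264]
tcp_rot: [-2.07, -2.35, 0.011]
wrist_force: [-12.6, -2.3, -1.0]
width: 0.002
grip_force: 5.6
t 9.0667 tcp gate-frame [ 0.0366 -0.0325  0.0764] F [-12.7  -0.8  -1. ] q [-0.35  0.24  1.83 -0.    1.08 -0.48]
[[-0.006  1.    -0.012]
 [ 1.     0.006  0.003]
 [ 0.003 -0.012 -1.   ]]
time: 9.65
tool_pos: [0.5249, -0.2016, 0.238]
tcp_rot: [2.068, 2.345, 0.009]
wrist_force: [1.2, 0.0, 0.0]
width: 0.003
grip_force: 0.0
time: 10.32
tool_pos: [0.4927, 0.0233, 0.2302]
tcp_rot: [2.072, 2.361, 0.007]
wrist_force: [-0.3, -0.3, 0.5]
width: -0.001
grip_force: 0.0
```

View pics/e.png

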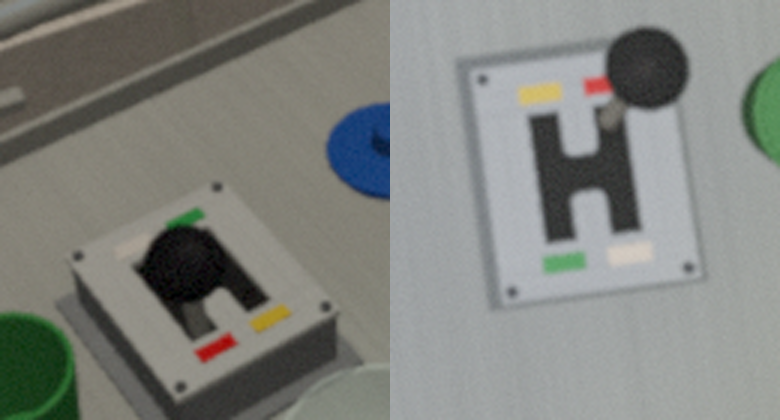

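The lever stands in the front right slot: the knob is at scene (231,208) and top (335.7,233), and the arm is clear. I'll check how deep it is and that the other objects haven't moved.

Run:
```python
from st import *
k=A@(tri((231,208),(335.7,233))-g); print("knob",k, "fore",np.arctan2(k[0],k[2]+.11), "across",np.arctan2(-k[1],k[2]+.11))
T=read_camera("top");S=read_camera("scene");T0=cv2.imread("pics/top0.png");S0=cv2.imread("pics/scene0.png")
gr=lambda h,i:(h[...,1]>120)&(h[...,0]>45)&(h[...,0]<80); bl=lambda h,i:(h[...,1]>120)&(h[...,0]>100)&(h[...,0]<130)
for f in(gr,bl): print(cen(S0,f)[0],cen(S,f)[0],cen(T0,f)[0],cen(T,f)[0])
d=cv2.absdiff(T,T0).max(2);print("bowl diff",d[135:212,253:330].mean(),"bg",d[20:90,260:330].mean())
cv2.imwrite("pics/f.png",T)
```

```text
t 10.4167 tcp gate-frame [-0.0285  0.1872  0.1801] F [ 0.3  0.  -0. ] q [-0.01 -0.09  1.98  0.    1.24 -0.14]
[[-0.009  1.     0.003]
 [ 1.     0.009 -0.   ]
 [-0.     0.003 -1.   ]]
knob [ 0.05155899 -0.03207961  0.0864807 ] fore 0.2566264578147765 across 0.16184301457516273Traceback (most recent call last):
  File "<stdin>", line 5, in <module>
IndexError: list index out of range
```

Run:
```python
from h import *
T=read_camera("top");S=read_camera("scene");T0=cv2.imread("pics/top0.png");S0=cv2.imread("pics/scene0.png")
gr=lambda h,i:(h[...,1]>120)&(h[...,0]>45)&(h[...,0]<80); bl=lambda h,i:(h[...,1]>120)&(h[...,0]>100)&(h[...,0]<130)
for f in(gr,bl): print([cen(x,f)[:1] for x in(S0,S,T0,T)])
d=cv2.absdiff(T,T0).max(2);print("bowl diff",d[135:212,253:330].mean(),"bg",d[20:90,260:330].mean())
```

```text
[[(2319, [173.3, 253.9])], [(2318, [173.3, 253.9])], [], []]
[[(1053, [300.3, 169.8])], [(1051, [300.3, 169.8])], [(1854, [214.7, 312.1])], [(1860, [214.6, 312.1])]]
bowl diff 7.54005734525215 bg 7.542448979591836
```

```bash
python3 -c "
from workcell import *
print(finish_job())"
```

```text
the job is handed in; nothing more can be done
None
```

The dish cart's castor lock is parked and handed in: the lever is fully home in the front right slot (red mark; fore angle about 0.25 rad), pushed with closed fingers and never gripped, and the cup, bowl and lid have not moved.

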